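Draw the sprung gauge rod out to its pointer and hold it

ROBOT

A 6-joint arm with a two-finger parallel gripper is mounted at the origin on the work surface; the furniture and walls round the work are solid. World frame = base frame: x ahead of the robot, y to its left, z up, the work surface at z = 0. Lengths are in m, angles in rad, forces in N, time in s.
With the tool pointing down it reaches from about 0.35 to 0.975 m from the base axis. Payload 4.9 kg.
Tool frame: the origin (TCP) lies between the finger pads, 19 mm behind the fingertips; this is the grasp point; z points along the fingers, y is the line along which they close (so a half turn about z gives the same grasp; the last joint's range is limited). The gripper opens to 85 mm and grips with 20 to 120 N. Pads are 22 mm wide; open, the fingers measure 114 mm over their backs; the gripper's body (76 mm by 85 mm) begins 54 mm behind the grasp point. The pads swing forward as they close: fully open they stand 13 mm farther back than shut.
Start: joints at [1.059, 0.053, 1.613, -0, 1.476, -0.119], TCP at [0.239, 0.577, 0.25] pointing down, gripper open.
Joint ranges: [-3.01, 3.01], [-1.01, 2.22], [0.06, 2.58], [-1.02, 4.17], [0.09, 2.62], [-3.14, 3.14]. Speed limits (rad/s): [2.57, 2.57, 3.14, 3.14, 3.14, 3.14].

INTERFACE

Orientations are given as a unit quaternion [w, x, y, z].
In Python, from plant import * gives the robot as it stands.
- The arm moves only by the tool jog_arm, never from a script. Its argument "moves" is a list that holds one entry, the list of rows, each a list of 7 numbers: the finger opening in cm, from 0 to 8.54, then the shift along the tool's x, y, z in cm, then the turn, a rotation vector about the tool's x, y, z in rad. A call has 1 to 20 rows; each row shifts and turns the commanded pose from where the row before left it, along the tool's axes as they then stand; what a row does not reach is not made up. A row lasts 1/12 s, in which the tool goes at most 41.7 mm and 7.16 degrees, less where a joint would pass 70% of its speed; a pose out of reach is approached as far as the arm can. A call is refused whole if a number of a shift passes 4.17 or a number of a turn 0.125, either way. A call with a gripper value outside its range is refused whole. The fingers move at their own pace and stop on an object; the grip force is fixed at half the most. Time passes only in rows, so rows that do not move let the fingers close. It gives the time, the measured TCP pose, the force, the opening and the grip force at its end, in the units of the state.
- state(): the state, without advancing time (a new reading comes with each control period).
- grab_frame(name): name is "scene" or "top" or "wrist"; returns a dict with "color" (400x640x3 uint8, blue, green, red), "depth" (400x640 float32, m along the optical axis (not along the pixel's ray), 0 where there is no reading), "fx", "fy", "cx", "cy" (pixels), "R" (3x3) and "t" (3): a world point X has camera coordinates R X + t. Camera axes: x right, y down, z forward; pixel columns grow to the right and rows downward; lengths in m; the calibration is good to about 2 mm. A picture is of the moment at which its call begins.
- job_done(): hands the job in; it is judged then, once.
Trained networks look in a picture, given as the dict that the camera call returned (one of the last four; its "shot" number tells which), for a name from the list of things; names that differ only in an ending like _2 or _b are one class to them, and where a whole thing is asked for, a point or a joint stands for the part that bears it (a point fixed in the world has none). Each returns a list of dicts, best first, with "p" (0 to 1); they miss things now and then, are a little off and sometimes report something else, mostly with a low value. They report only what shows in the picture. A call takes as long as a camera call. They do not tell look-alikes from the thing itself.
- recognise(name, picture): "rect" ([centre column, centre row, width, height] in pixels, round what is visible of it).
- regions_of(name, picture): "pixels" (400x640 bool, what is visible of it) and "rect" ([centre column, centre row, width, height] in pixels, round what is visible of it).
The state is a dict: "time": time; "joint_pos": joint angles; "joint_vel": joint speeds; "joint_efforts": joint torques, N m; "tool_pos": TCP position; "tool_rot": TCP orientation; "contact_force": force on the tool from outside, world axes, zero at the start; "ft_torque": the same for the moment, N m; "gripper_width": opening from 0.0 (shut) to 1.0 (fully open); "grasp_force": force on a finger pad.
Only numpy, scipy, OpenCV 4.12 (cv2) and the standard library are available. Lean on these libraries where they do the work, as an engineer would, in place of code of your own. Each camera call takes 0.05 s, during which the arm holds its last target. There are 200 camera calls.

TASK

Slide the wound copper bobbin straight up off the upright pin of the sprung length gauge and set it down flat on the round cork mat. Then take the bare pin between the fingers, pull the rod out of its tube against the spring until the pin is level with the red pointer, and hold it there: the program finishes while still holding it, so that a colleague can tighten the clamp. Leave the pointer where it is set and do not disturb the timer, the brass weight or the dropper bottle.

Things in the scene. Friction and masses are not known exactly. Their poses are not given: they have to be found in the camera images.
- gauge: Sprung length gauge, fixed to the worktop: grey base plate 250 x 74 x 12 mm with a level aluminium tube (30 mm across, axis 45 mm above the worktop). Origin on the worktop under the tube's mouth, mid-width; the base spans own x -155 to +95 mm, the tube 0 to +98 mm. The rod pulls out along the gauge's own -x (level).
- rod (a joint): How far the inner rod is pulled out, m: 0 fully in (at the start), at most 0.095; the spring pulls back 3.5 N at 0, plus 0.7 N per 10 mm. Its end carries a black block with a 30 mm shoulder disc (top 59 mm above the worktop) and on that the upright steel pin, 10 mm thick, 41 mm tall, top at 100 mm. At 0 the pin is at x = -45, y = 0 mm in the gauge's frame.
- pin (a point): Point on the axis of the upright steel pin, 85 mm above the worktop (15 mm below the pin's top); it moves with the rod. A good place to grip the bare pin. Axes as the gauge's.
- mark (a joint): Setting of the red pointer along the gauge, m: the value that rod must have for the pin to be level with the pointer. Between 0.035 and 0.085 at the start. The pointer is stiff (4 N) and can be shifted if knocked.
- mark_tip (a point): Tip of the red pointer (a 12 mm red slider on a thin rail beside the rod, at the gauge's +y side), 22 mm above the worktop. Axes as the gauge's. The pin is level with it when both have the same x in the gauge's frame.
- coil: Bobbin wound with copper wire with white end flanges: 46 mm outer diameter, 26 mm tall, 16 mm bore, about 0.12 kg. Origin at the centre of its underside, z along its bore. At the start it sits on the pin, resting on the shoulder disc, underside 59 mm above the worktop; the pin sticks out 15 mm above it.
- mat: Round cork mat, 120 mm diameter, 3 mm thick, fixed on the worktop to the robot's left of the gauge, nearer or farther (the timer lies at the other place). Origin at the centre of its underside. A low fixed power strip with its lead lies between gauge and mat; carry the bobbin over it.
- timer: White kitchen-style timer with dark display, 62 x 62 x 18 mm, loose on the worktop. Origin at the centre of its underside.
- weight: Small brass knobbed weight, 26 mm diameter, 42 mm tall, loose. Origin at the centre of its underside.
- dropper: Small brown dropper bottle, 33 mm diameter, 102 mm tall, loose. Origin at the centre of its underside.
Mind the look-alikes: they are no part of the job. What is shaped like the coil but blue, pink or purple is not meant.

How it is judged:
On the way, in this order (a step that is already met when the one before it is completed fails the run):
1. the bobbin is lifted clear above the pin's top while the rod stays in (pulled out less than 20 mm) (height (world z) of coil above 0.1 m and value of joint rod below 0.02 m), for 0.05 s.
2. the bobbin lies flat and wholly on the mat, let go, with the rod still in (horizontal distance between coil and mat below 0.036 m and height (world z) of coil below 0.008 m and angle between coil's own z axis and vertical below 0.1 rad and contact force between the fingers and coil below 0.05 N and value of joint rod below 0.02 m), for 0.2 s.
At the end, for the whole second after the job is handed in: The fingers hold the pin (TCP within 40 mm of the grip point, contact force over 1 N) with the rod out (over 25 mm) and still, the pin within 5 mm of the red pointer along the rod; the bobbin lies still, flat and wholly on the cork mat (centres within 36 mm) (x of pin in the frame of mark_tip between -0.005 and 0.005 m and value of joint rod above 0.025 m and velocity of joint rod between -0.01 and 0.01 m/s and contact force between the fingers and gauge above 1 N and distance between the grasp point and pin below 0.04 m and horizontal distance between coil and mat below 0.036 m and height (world z) of coil below 0.008 m and angle between coil's own z axis and vertical below 0.1 rad and linear speed of coil below 0.02 m/s); the arm keeps its last pose, push and grip.
It fails at once if the bobbin is dropped or thrown (let go more than 20 mm above the mat, away from the pin) (contact force between the fingers and coil below 0.01 N and height (world z) of coil above 0.023 m and horizontal distance between coil and pin above 0.02 m).
It fails at once if the red pointer is shifted more than 4 mm (distance of mark_tip from where it was at the start of the episode above 0.004 m).
It fails at once if a bystander is moved more than 20 mm (distance of any of timer, weight, dropper from where it was at the start of the episode above 0.02 m).
It also fails if it takes over 56 s, if anything falls off the work surface, if the arm or the gripper's body presses on something with over 40 N, if the wrist force passes 120 N, or if a joint passes its speed limit or range.

## Working session

There is one attempt and no reset: what is moved stays moved. The work goes in short steps, Python scripts to look and compute and a tool call to move; the robot and the scene stay as the last step left them, time stands still between calls to the robot, and variables do not carry over. Pictures are saved under pics/ and viewed, at most 10 in all, crops included, and the job is handed in when it is done.

Besides the shell and the picture viewer there is one more tool, called after "Request:" as name([rows], argument=value, ...), one row to a line, values as JSON. jog_arm: Moves the arm, as the interface text tells. Its arguments: {"type":"object","properties":{"moves":{"type":"array"}},"required":["moves"]}

```bash
mkdir -p pics; cat > h.py <<'E'
from plant import *
import numpy as np, cv2
def world(f,u,v,d=None):
    if d is None: d=f["depth"][int(round(v)),int(round(u))]
    c=np.array([(u-f["cx"])/f["fx"]*d,(v-f["cy"])/f["fy"]*d,d]); return f["R"].T@(c-f["t"])
def cloud(f,m):
    v,u=np.nonzero(m&(f["depth"]>0)); d=f["depth"][v,u]
    c=np.stack([(u-f["cx"])/f["fx"]*d,(v-f["cy"])/f["fy"]*d,d],1); return (c-f["t"])@f["R"]
def atz(f,u,v,z):
    r=f["R"].T@np.array([(u-f["cx"])/f["fx"],(v-f["cy"])/f["fy"],1]); o=-f["R"].T@f["t"]
    return o+r*(z-o[2])/r[2]
def pix(f,X):
    c=f["R"]@np.array(X)+f["t"]; return c[0]/c[2]*f["fx"]+f["cx"],c[1]/c[2]*f["fy"]+f["cy"]
E
python3 - <<'E'
from h import *
np.set_printoptions(precision=3,suppress=True)
s=state();print(s["time"],s["tool_pos"],s["tool_rot"],s["contact_force"],s["gripper_width"])
for n in ["top","scene"]:
    f=grab_frame(n);cv2.imwrite(f"pics/{n}.png",f["color"]);print(n,-f["R"].T@f["t"])
    for o in ["coil","mat","gauge","mark","mark_tip","pin","timer","weight","dropper"]:
        for r in regions_of(o,f)[:3]:
            if r["p"]<.2: continue
            P=cloud(f,r["pixels"])
            print(o,round(r["p"],2),np.round(r["rect"]), np.median(P,0) if len(P) else 0,P.min(0) if len(P) else 0,P.max(0) if len(P) else 0)
E
```

```text
0.0 [0.239 0.577 0.249] [-0.     0.195  0.981 -0.001] [-0.47   0.459  0.151] 0.9993759556881863
top [ 0.344 -0.094  0.954]
coil 0.83 [303. 203.  26.  23.] [ 0.498 -0.061  0.024] [ 0.476 -0.081 -0.004] [ 0.521 -0.038  0.029]
coil 0.76 [299. 168.  23.  20.] [ 0.576 -0.058  0.024] [ 0.553 -0.08  -0.006] [ 0.608 -0.035  0.029]
coil 0.62 [360. 180.  26.  23.] [ 0.533 -0.19   0.083] [ 0.512 -0.223  0.007] [ 0.559 -0.169  0.1  ]
mat 0.69 [203. 153.  51.  45.] [0.626 0.171 0.001] [ 0.567  0.111 -0.005] [0.686 0.231 0.007]
gauge 0.8 [360. 178.  64. 108.] [ 0.539 -0.195  0.012] [ 0.427 -0.27   0.005] [ 0.671 -0.122  0.101]
pin 0.57 [363. 169.  12.  19.] [ 0.543 -0.198  0.06 ] [ 0.53  -0.215  0.011] [ 0.58  -0.186  0.101]
timer 0.72 [188. 235.  30.  34.] [0.426 0.196 0.017] [ 0.393  0.164 -0.002] [0.46  0.229 0.021]
weight 0.54 [274. 142.  15.  12.] [ 0.636 -0.004  0.023] [ 0.628 -0.014 -0.001] [0.649 0.01  0.043]
weight 0.29 [429. 187.  26.  18.] [ 0.523 -0.345  0.048] [ 0.511 -0.385 -0.004] [ 0.554 -0.334  0.103]
scene [-0.02   0.026  0.847]
coil 0.83 [355. 189.  20.  19.] [ 0.529 -0.187  0.0
[... 247 characters left out ...]
031]
mat 0.86 [211. 200.  45.  36.] [0.625 0.172 0.004] [ 0.569  0.114 -0.001] [0.688 0.228 0.01 ]
gauge 0.87 [355. 196.  40.  92.] [ 0.528 -0.19   0.014] [ 0.423 -0.277 -0.002] [ 0.704 -0.119  0.102]
mark 0.59 [418. 187.  16.  27.] [ 0.522 -0.345  0.047] [ 0.512 -0.406 -0.001] [ 0.603 -0.333  0.103]
timer 0.75 [200. 268.  29.  32.] [0.422 0.198 0.019] [0.392 0.166 0.001] [0.458 0.232 0.024]
weight 0.46 [277. 180.  10.  16.] [ 0.636 -0.     0.024] [ 0.628 -0.012  0.002] [0.672 0.012 0.044]
weight 0.23 [355. 197.  41.  93.] [ 0.524 -0.188  0.014] [ 0.422 -0.269 -0.   ] [ 0.674 -0.119  0.102]
dropper 0.8 [418. 187.  15.  26.] [ 0.521 -0.345  0.049] [ 0.512 -0.389  0.001] [ 0.564 -0.333  0.102]
```

```bash
python3 - <<'E'
import cv2
a=cv2.imread("pics/top.png")[120:260,170:450]
cv2.imwrite("pics/topc.png",cv2.resize(a,None,fx=2.85,fy=2.85,interpolation=cv2.INTER_CUBIC))
E
```

```text
(no output)
```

View pics/topc.png

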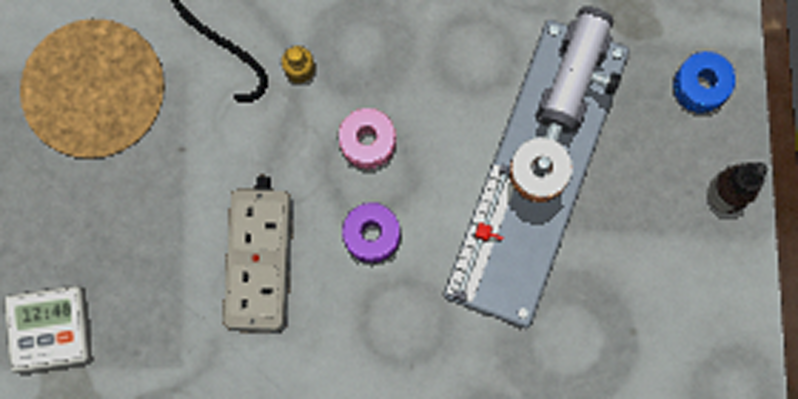

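The white-flanged, copper-wound bobbin on the pin, at about (360,178) in the full top picture, is the coil. Pink (299,168), purple (300,202) and blue (417,148) are the look-alikes. The mat is at (203,151), far left, and the red pointer is at about (341,202).

```bash
python3 - <<'E'
from h import *
np.set_printoptions(precision=4,suppress=True)
for n in ["top","scene"]:
    f=grab_frame(n)
    P=cloud(f,np.ones((400,640),bool)); hsv=cv2.cvtColor(f["color"],cv2.COLOR_BGR2HSV)
    g=max(regions_of("gauge",f),key=lambda r:r["p"])
    Q=cloud(f,g["pixels"]); b=Q[(Q[:,2]>.006)&(Q[:,2]<.02)]
    r=cv2.minAreaRect((b[:,:2]*1000).astype(np.float32));print(n,"base",r)
    near=(abs(P[:,0]-.54)<.08)&(abs(P[:,1]+.195)<.06)
    N=P[near]; top=N[N[:,2]>.094]; fl=N[(N[:,2]>.079)&(N[:,2]<.092)]
    print("pin top",len(top),top.mean(0), "flange",len(fl),fl.mean(0),(fl.min(0)+fl.max(0))/2,fl.max(0)-fl.min(0),np.median(fl[:,2]))
    red=((hsv[...,0]<8)|(hsv[...,0]>172))&(hsv[...,1]>150)&(hsv[...,2]>90)
    red[:, :310]=0; red[:,390:]=0
    R=cloud(f,red); v,u=np.nonzero(red); print("red",len(u),u.mean(),v.mean(),R.mean(0),R.min(0),R.max(0)); 
    print(np.c_[u,v][:60].tolist())
    m=max(regions_of("mat",f),key=lambda r:r["p"]); M=cloud(f,m["pixels"]); print("mat",(M.min(0)+M.max(0))/2,M.mean(0))
    t=N[(N[:,2]>.05)&(N[:,2]<.064)]
T=P
E
```

```text
top base ((549.2659912109375, -196.81602478027344), (73.61117553710938, 249.8656005859375), 68.39543914794922)
pin top 17 [ 0.5351 -0.1909  0.0982] flange 328 [ 0.5348 -0.1912  0.0837] [ 0.5353 -0.1911  0.0855] [0.0461 0.045  0.0128] 0.08374423126932487
red 34 335.1764705882353 214.55882352941177 [ 0.4704 -0.1419  0.023 ] [ 0.3257 -0.1629  0.0178] [ 0.5035 -0.0812  0.0273]
[[338, 198], [338, 199], [339, 199], [340, 199], [341, 199], [338, 200], [339, 200], [340, 200], [341, 200], [342, 200], [337, 201], [338, 201], [339, 201], [340, 201], [341, 201], [337, 202], [338, 202], [339, 202], [340, 202], [341, 202], [342, 202], [343, 202], [344, 202], [339, 203], [340, 203], [341, 203], [344, 203], [345, 203], [312, 277], [313, 277], [314, 277], [310, 278], [311, 278], [312, 278]]
mat [0.6263 0.1702 0.0015] [0.6258 0.1707 0.0013]
scene base ((549.7742309570312, -195.7635498046875), (73.93968200683594, 250.30636596679688), 68.41388702392578)
pin top 16 [ 0.5346 -0.1904  0.0998] flange 227 [ 0.5332 -0.1894  0.0854] [ 0.5354 -0.1901  0.0849] [0.0451 0.0456 0.0113] 0.08577188916177807
red 66 32
[... 182 characters left out ...]
], [343, 217], [344, 217], [331, 284], [332, 284], [333, 284], [329, 285], [330, 285], [331, 285], [332, 285], [333, 285], [328, 286], [329, 286], [330, 286], [331, 286], [325, 287], [326, 287], [327, 287], [328, 287], [329, 287], [323, 288], [324, 288], [325, 288], [326, 288], [327, 288], [323, 289], [324, 289], [325, 289], [316, 291], [317, 291], [318, 291], [314, 292], [315, 292], [316, 292], [317, 292], [318, 292], [314, 293], [315, 293], [316, 293], [317, 293], [318, 293], [319, 293], [314, 294], [315, 294], [316, 294], [317, 294], [318, 294], [319, 294], [315, 295], [316, 295], [317, 295], [318, 295], [319, 295], [315, 296], [316, 296]]
mat [0.6295 0.1708 0.0028] [0.6256 0.1717 0.0041]
```

Request:
jog_arm([
  [[8.54,-1.5,-1.6,0,0,0,-0.016],[8.54,-2.8,-3.0,0,0,0,0],[8.54,-2.8,-3.0,0,0,0,0],[8.54,-2.8,-3.0,0,0,0,0],[8.54,-2.8,-3.0,0,0,0,0],[8.54,-2.8,-3.0,0,0,0,0],[8.54,-2.8,-3.0,0,0,0,0],[8.54,-2.8,-3.0,0,0,0,0],[8.54,-2.8,-3.0,0,0,0,0],[8.54,-2.8,-3.0,0,0,0,0],[8.54,-2.8,-3.0,0,0,0,0],[8.54,-2.8,-3.0,0,0,0,0],[8.54,-2.8,-3.0,0,0,0,0],[8.54,-2.8,-3.0,0,0,0,0],[8.54,-2.8,-3.0,0,0,0,0],[8.54,-2.8,-3.0,0,0,0,0],[8.54,-2.8,-3.0,0,0,0,0],[8.54,-2.8,-3.0,0,0,0,0],[8.54,-2.8,-3.0,0,0,0,0],[8.54,0,0,0,0,0,0]],
])

```text
time: 2.97
tool_pos: [0.5182, -0.1365, 0.2498]
tool_rot: [0.0, 0.19, 0.982, -0.001]
contact_force: [-0.4, 0.6, -0.7]
gripper_width: 1.002
grasp_force: 0.0
```

```bash
cat > w.py <<'E'
from h import *
import sys
np.set_printoptions(precision=4,suppress=True)
gx=np.array([np.cos(np.radians(-21.6)),np.sin(np.radians(-21.6))]); gy=np.array([-gx[1],gx[0]])
f=grab_frame("wrist"); s=state(); print(s["time"],s["tool_pos"],s["tool_rot"],"cam",-f["R"].T@f["t"])
cv2.imwrite(f"pics/{sys.argv[1]}.png",f["color"])
hsv=cv2.cvtColor(f["color"],cv2.COLOR_BGR2HSV)
red=((hsv[...,0]<8)|(hsv[...,0]>172))&(hsv[...,1]>150)&(hsv[...,2]>80)
n,l,st,c=cv2.connectedComponentsWithStats(red.astype(np.uint8))
for i in range(1,n):
    if st[i,4]<20: continue
    R=cloud(f,l==i)
    if len(R)==0: continue
    d=R[:,:2]-[.5351,-.1907]
    print("red",st[i],c[i],R.mean(0),"dz",R[:,2].min(),R[:,2].max(),"along",(-d@gx).min(),(-d@gx).max(),(-d@gx).mean(),"side",(d@gy).min(),(d@gy).max())
    k=(d@gy)<(d@gy).min()+.006
    print("  tip along",(-d@gx)[k].mean(), "z",R[k,2].mean())
N=cloud(f,np.ones((400,640),bool))
N=N[np.hypot(N[:,0]-.535,N[:,1]+.191)<.06]
for a,b in((.094,.104),(.08,.092)):
    t=N[(N[:,2]>a)&(N[:,2]<b)]
    if len(t): print(a,len(t),t.mean(0),(t.min(0)+t.max(0))/2,t.max(0)-t.min(0))
for o in["coil","pin","mark_tip"]:
    for r in recognise(o,f)[:2]: print(o,r)
E
python3 w.py w1
```

```text
3.0167 [ 0.5174 -0.1338  0.2497] [-0.0003  0.1896  0.9819 -0.0001] cam [ 0.4521 -0.1089  0.3729]
red [292 161  19   9  97] [304.4639 164.9485] [ 0.4977 -0.1498  0.0242] dz 0.02192578949736604 0.026595577418529318 along 0.04521798227744112 0.05428884833055204 0.04986723674480922 side 0.010221080984494924 0.030482533036794695
  tip along 0.04939800328240117 z 0.022956688026952124
0.094 97 [ 0.5362 -0.1899  0.0985] [ 0.5367 -0.1903  0.0974] [0.0093 0.0089 0.0066]
0.08 1490 [ 0.5358 -0.1896  0.0842] [ 0.5368 -0.1905  0.0859] [0.0453 0.0454 0.0118]
coil {'rect': [381.8, 136.0, 47.4, 45.4], 'p': 0.95}
coil {'rect': [213.4, 29.5, 48.9, 57.2], 'p': 0.86}
pin {'rect': [279.7, 240.0, 13.4, 35.6], 'p': 0.51}
```

View pics/w1.png

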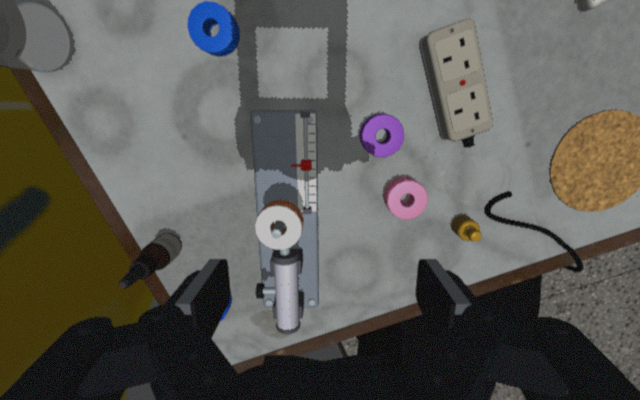

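The white bobbin is at about (279,227), and the red pointer at (304,165) stands about 50 mm along the rod from the pin. Next I align over the bobbin and go down.

Request:
jog_arm([
  [[8.54,-1.9,-2.27,0,0,0,-0.005],[8.54,-1.9,-2.27,0,0,0,0],[8.54,0,0,2,0,0,0],[8.54,0,0,3,0,0,0],[8.54,0,0,3,0,0,0],[8.54,0,0,2,0,0,0],[8.54,0,0,2,0,0,0],[8.54,0,0,0,0,0,0],[8.54,0,0,0,0,0,0],[8.54,0,0,0,0,0,0]],
])

```text
time: 4.0
tool_pos: [0.5365, -0.1863, 0.1317]
tool_rot: [0.001, 0.184, 0.983, -0.0]
contact_force: [0.9, -0.5, -0.1]
gripper_width: 0.999
grasp_force: 0.0
```

```bash
python3 w.py w2
```

```text
4.05 [ 0.5369 -0.1867  0.1323] [ 0.0017  0.1843  0.9829 -0.0005] cam [ 0.4698 -0.1597  0.2548]
red [610   4  10  10  67] [614.5672   8.4776] [0.4789 0.0302 0.0317] dz 0.029521294600563165 0.033441802920097706 along 0.13098988138416015 0.1362955886136023 0.13358740533017632 side 0.18227785634037663 0.1880879824702704
  tip along 0.13358740533017632 z 0.03168234221561647
red [328 136  31  16 265] [348.5434 143.1283] [ 0.4976 -0.1507  0.0239] dz 0.02120751985238233 0.02606273408169777 along 0.04391588226955989 0.054720188007592964 0.049613422887023244 side 0.008687348977945833 0.030451303771622355
  tip along 0.04950583156078336 z 0.022663895901591093
0.094 279 [ 0.536  -0.1902  0.0985] [ 0.5367 -0.1905  0.0974] [0.0096 0.0095 0.0067]
0.08 4032 [ 0.5352 -0.1898  0.0842] [ 0.5367 -0.1903  0.086 ] [0.0455 0.0453 0.0119]
coil {'rect': [497.6, 195.4, 73.0, 60.4], 'p': 0.94}
coil {'rect': [469.9, 98.2, 78.8, 69.7], 'p': 0.88}
pin {'rect': [314.1, 257.2, 15.6, 52.2], 'p': 0.67}
pin {'rect': [314.8, 238.2, 79.3, 85.2], 'p': 0.67}
mark_tip {'rect': [344.9, 142.8, 29.3, 20.9], 'p': 0.85}
mark_tip {'rect': [314.5, 238.8, 76.3, 84.3], 'p': 0.58}
```

Request:
jog_arm([
  [[8.54,-0.08,-0.35,0,0,0,0],[8.54,0,0,1.5,0,0,0],[8.54,0,0,1.5,0,0,0],[8.54,0,0,1.2,0,0,0],[8.54,0,0,0.8,0,0,0],[8.54,0,0,0,0,0,0],[8.54,0,0,0,0,0,0],[8.54,0,0,0,0,0,0]],
])

```text
time: 4.87
tool_pos: [0.5357, -0.1907, 0.0808]
tool_rot: [0.001, 0.185, 0.983, -0.0]
contact_force: [0.7, 0.7, 0.1]
gripper_width: 0.995
grasp_force: 0.0
```

Request:
jog_arm([
  [[8.54,0,0,0.4,0,0,0],[6,0,0,0,0,0,0],[4,0,0,0,0,0,0],[4,0,0,0,0,0,0],[4,0,0,0,0,0,0],[4,0,0,0,0,0,0],[4,0,0,0,0,0,0],[4,0,0,0,0,0,0]],
])

```text
time: 5.53
tool_pos: [0.5356, -0.1906, 0.0768]
tool_rot: [0.001, 0.185, 0.983, -0.0]
contact_force: [-0.4, -0.5, 4.4]
gripper_width: 0.511
grasp_force: 61.4
```

Request:
jog_arm([
  [[4,0,0,-0.6,0,0,0],[4,0,0,-1,0,0,0],[4,0,0,-1,0,0,0],[4,0,0,-1,0,0,0],[4,0,0,-1,0,0,0],[4,0,0,-1.2,0,0,0],[4,0,0,-1.2,0,0,0],[4,0,0,-1,0,0,0],[4,0,0,0,0,0,0],[4,0,0,0,0,0,0]],
])

```text
time: 6.37
tool_pos: [0.5356, -0.1907, 0.1572]
tool_rot: [0.001, 0.185, 0.983, -0.0]
contact_force: [0.1, 0.1, -1.8]
gripper_width: 0.509
grasp_force: 61.1
```

```bash
python3 w.py w3; python3 - <<'E'
from h import *
np.set_printoptions(precision=4,suppress=True)
for n in["scene","top"]:
    f=grab_frame(n);cv2.imwrite(f"pics/l{n}.png",cv2.resize(f["color"][130:250,250:410],None,fx=4,fy=4))
    for r in regions_of("coil",f)[:4]:
        P=cloud(f,r["pixels"]); print(n,r["p"],r["rect"],P.min(0),P.max(0),np.percentile(P[:,2],[2,98]))
E
```

```text
6.4167 [ 0.5351 -0.1904  0.1561] [ 0.      0.1848  0.9828 -0.    ] cam [ 0.4691 -0.164   0.2802]
red [585  15   8   8  53] [588.4151  18.2264] [0.479  0.0301 0.0316] dz 0.02974914876017618 0.03332719887268512 along 0.13107165105730467 0.13569905549544686 0.1334906961366276 side 0.1818223208258846 0.1874994841870441
  tip along 0.1334906961366276 z 0.03160565047363012
red [333 133  28  13 210] [351.2905 138.9762] [ 0.4976 -0.1508  0.024 ] dz 0.02156580783910707 0.02602963640251271 along 0.04478671946064405 0.054261738436830985 0.049557527710481344 side 0.008795362021559082 0.03033442272799038
  tip along 0.049338492083976844 z 0.022726512946005552
0.08 66 [ 0.5331 -0.1892  0.085 ] [ 0.5342 -0.1899  0.0858] [0.0047 0.0083 0.011 ]
coil {'rect': [322.1, 279.1, 104.2, 119.0], 'p': 0.75}
coil {'rect': [488.0, 187.2, 67.7, 59.7], 'p': 0.7}
pin {'rect': [322.4, 210.0, 33.8, 33.0], 'p': 0.93}
mark_tip {'rect': [345.9, 139.1, 27.6, 20.7], 'p': 0.83}
scene 0.86 [373.7, 275.2, 21.4, 20.5] [ 0.3145 -0.2036 -0.0003] [ 0.3577 -0.1594  0.0307] [0.0045 0.0295]
scene 0.56 [397.1, 170.9, 14.8, 15.7] [ 0.5971 -0.3612 -0.0002] [ 0.659  -0.3106  0.0315] [0.0023 0.0304]
top 0.71 [299.1, 170.0, 20.7, 17.0] [ 0.5534 -0.0803 -0.0039] [ 0.5986 -0.0388  0.0289] [0.0001 0.0273]
top 0.64 [296.9, 201.8, 15.4, 22.7] [ 0.427  -0.0754 -0.0059] [ 0.5241 -0.0345  0.4635] [-0.003   0.0291]
top 0.63 [362.6, 175.9, 20.9, 11.1] [ 0.5159 -0.2049  0.1578] [ 0.5346 -0.1684  0.1653] [0.1591 0.164 ]
top 0.61 [361.1, 277.1, 5.1, 14.1] [ 0.3175 -0.2049  0.0217] [ 0.3455 -0.1908  0.0291] [0.0222 0.0281]
```

View pics/lscene.png

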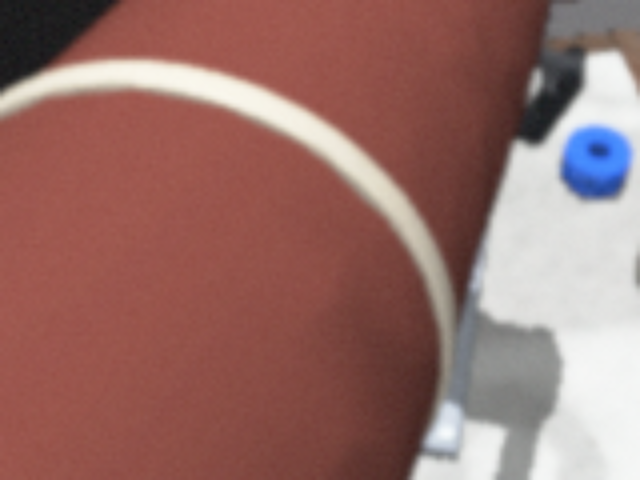

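The scene view is blocked by the arm, so I measure the held bobbin with the wrist camera.

```bash
python3 - <<'E'
from h import *
np.set_printoptions(precision=4,suppress=True)
f=grab_frame("wrist"); p=state()["tool_pos"]; print(p)
r=regions_of("coil",f)[0]; print(r["p"],r["rect"])
P=cloud(f,r["pixels"]); t=P[P[:,2]>.15]; print(np.percentile(t[:,2],[5,50,95]),(t.min(0)+t.max(0))/2,t.max(0)-t.min(0))
A=np.c_[t[:,:2]-p[:2],np.ones(len(t))]
k=abs(t[:,2]-np.percentile(t[:,2],80))<.003
print("plane",np.linalg.lstsq(A[k],t[k,2],rcond=None)[0])
cv2.imwrite("pics/w3c.png",cv2.resize(f["color"][180:400,200:460],None,fx=2.2,fy=2.2))
E
```

```text
[ 0.535  -0.1903  0.1555]
0.89 [461.4, 99.3, 73.1, 61.6]Traceback (most recent call last):
  File "<stdin>", line 5, in <module>
    return _quantile_unchecked(
        a, q, axis, out, overwrite_input, method, keepdims, weights)
    return _ureduce(a,
                    func=_quantile_ureduce_func,
    ...<5 lines>...
                    overwrite_input=overwrite_input,
                    method=method)
    r = func(a, **kwargs)
    result = _quantile(arr,
                       quantiles=q,
    ...<2 lines>...
                       out=out,
                       weights=wgt)
    slices_having_nans = np.isnan(arr[-1, ...])
                                  ~~~^^^^^^^^^
IndexError: index -1 is out of bounds for axis 0 with size 0
```

```bash
python3 - <<'E'
from h import *
np.set_printoptions(precision=4,suppress=True)
f=grab_frame("wrist"); p=state()["tool_pos"]; print(p)
m=np.zeros((400,640),bool); m[215:345,265:385]=1
hs=cv2.cvtColor(f["color"],cv2.COLOR_BGR2HSV); m&=(hs[...,1]<60)&(hs[...,2]>110)
P=cloud(f,m); t=P[(P[:,2]>.12)&(P[:,2]<.19)]; print(len(t))
if len(t): 
    print(np.percentile(t[:,2],[5,50,95]),(t.min(0)+t.max(0))/2,t.max(0)-t.min(0))
    k=abs(t[:,2]-np.median(t[:,2]))<.004
    A=np.c_[t[:,:2]-p[:2],np.ones(len(t))]; print("plane",np.linalg.lstsq(A[k],t[k,2],rcond=None)[0])
cv2.imwrite("pics/w3c.png",cv2.resize(f["color"][180:400,200:460],None,fx=2.2,fy=2.2))
E
```

```text
[ 0.5351 -0.1903  0.1558]
6853
[0.1622 0.1632 0.164 ] [ 0.537  -0.1903  0.1517] [0.0457 0.0447 0.027 ]
plane [-0.0021  0.001   0.1632]
```

View pics/w3c.png

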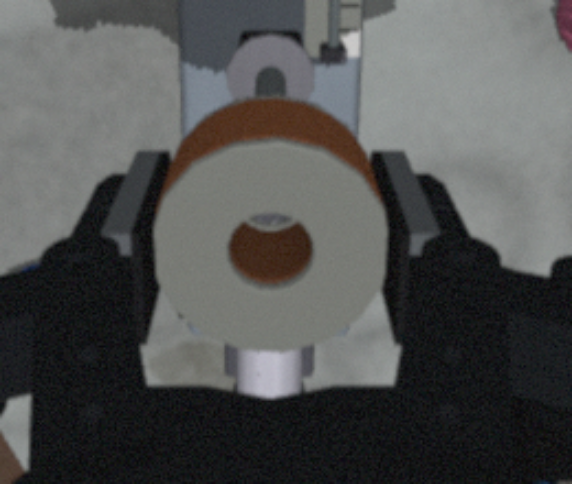

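Request:
jog_arm([
  [[4,0.2,1.5,0,0,0,0],[4,0.38,3,0,0,0,0],[4,0.38,3,0,0,0,0],[4,0.38,3,0,0,0,0],[4,0.38,3,0,0,0,0],[4,0.38,3,0,0,0,0],[4,0.38,3,0,0,0,0],[4,0.38,3,0,0,0,0],[4,0.38,3,0,0,0,0],[4,0.38,3,0,0,0,0],[4,0.38,3,0,0,0,0],[4,0.38,3,0,0,0,0],[4,0.38,3,0,0,0,0],[4,0.2,2,0,0,0,0],[4,0,0,0,0,0,0],[4,0,0,0,0,0,0],[4,0,0,0,0,0,0]],
])

```text
time: 8.33
tool_pos: [0.6322, 0.1951, 0.1557]
tool_rot: [-0.0, 0.185, 0.983, -0.0]
contact_force: [0.5, 0.0, -1.1]
gripper_width: 0.509
grasp_force: 61.3
```

```bash
python3 - <<'E'
from h import *
np.set_printoptions(precision=4,suppress=True)
f=grab_frame("wrist"); s=state(); p=s["tool_pos"]; print(s["time"],p,s["tool_rot"],s["grasp_force"])
r=regions_of("mat",f)
for q in r[:2]:
    P=cloud(f,q["pixels"]); P=P[P[:,2]<.02]; c,rad=cv2.minEnclosingCircle((P[:,:2]*1000).astype(np.float32)); print("mat",q["p"],q["rect"],np.median(P,0),c,rad)
f=grab_frame("top")
for q in regions_of("mat",f)[:1]:
    print(q["p"],q["rect"])
E
```

```text
8.3833 [0.6323 0.1947 0.1558] [-0.0002  0.1852  0.9827 -0.0003] 61.33734873030335
mat 0.85 [296.9, 191.2, 133.8, 119.4] [0.6185 0.1746 0.0024] (628.1712646484375, 171.7726287841797) 60.0534553527832
0.91 [201.4, 152.7, 52.1, 49.0]
```

Request:
jog_arm([
  [[4,-0.2,-2.4,0,0,0,0],[4,0,0,1.5,0,0,0],[4,0,0,2.5,0,0,0],[4,0,0,2.5,0,0,0],[4,0,0,2.5,0,0,0],[4,0,0,1.5,0,0,0],[4,0,0,1,0,0,0],[4,0,0,0.7,0,0,0],[4,0,0,0.5,0,0,0],[4,0,0,0.3,0,0,0],[4,0,0,0,0,0,0],[4,0,0,0,0,0,0],[4,0,0,0,0,0,0]],
])

```text
time: 9.62
tool_pos: [0.6264, 0.1727, 0.0272]
tool_rot: [0.001, 0.185, 0.983, 0.0]
contact_force: [0.5, 0.1, -0.7]
gripper_width: 0.51
grasp_force: 61.5
```

Request:
jog_arm([
  [[4,0,0,0.3,0,0,0],[4,0,0,0.1,0,0,0],[4,0,0,0.1,0,0,0],[4,0,0,0,0,0,0],[4,0,0,0,0,0,0]],
])

```text
time: 10.03
tool_pos: [0.6255, 0.1725, 0.0209]
tool_rot: [-0.0, 0.185, 0.983, -0.0]
contact_force: [-0.8, -0.3, -2.1]
gripper_width: 0.509
grasp_force: 61.6
```

Request:
jog_arm([
  [[4,0,0,0.1,0,0,0],[4,0,0,0,0,0,0],[4,0,0,0,0,0,0]],
])

```text
time: 10.28
tool_pos: [0.6257, 0.1726, 0.0208]
tool_rot: [-0.0, 0.185, 0.983, -0.0]
contact_force: [-4.3, -0.1, 5.6]
gripper_width: 0.51
grasp_force: 62.1
```

Contact with the mat, so I release and lift away.

Request:
jog_arm([
  [[5.5,0,0,0,0,0,0],[7,0,0,0,0,0,0],[8.54,0,0,0,0,0,0],[8.54,0,0,0,0,0,0],[8.54,0,0,0,0,0,0],[8.54,0,0,0,0,0,0],[8.54,0,0,-0.5,0,0,0],[8.54,0,0,-1.5,0,0,0],[8.54,0,0,-2,0,0,0],[8.54,0,0,-3,0,0,0],[8.54,0,0,-3,0,0,0],[8.54,0,0,-3,0,0,0],[8.54,0,0,0,0,0,0],[8.54,0,0,0,0,0,0]],
])

```text
time: 11.45
tool_pos: [0.6277, 0.1729, 0.1549]
tool_rot: [0.004, 0.185, 0.983, 0.001]
contact_force: [-0.5, -0.0, -1.1]
gripper_width: 1.002
grasp_force: 0.0
```

```bash
python3 - <<'E'
from h import *
np.set_printoptions(precision=4,suppress=True)
f=grab_frame("wrist"); s=state(); p=s["tool_pos"]; print(s["time"],p,s["tool_rot"],s["grasp_force"])
for q in regions_of("coil",f)[:3]:
    P=cloud(f,q["pixels"]); print("coil",q["p"],q["rect"],np.median(P,0),P.max(0))
    t=P[abs(P[:,2]-.029)<.006]
    if len(t)>200: 
        A=np.c_[t[:,:2]-t[:,:2].mean(0),np.ones(len(t))]; print((t.min(0)+t.max(0))/2,np.linalg.lstsq(A,t[:,2],rcond=None)[0])
cv2.imwrite("pics/w4.png",f["color"])
E
```

```text
11.5 [0.6263 0.1727 0.1521] [0.0014 0.1848 0.9828 0.0005] 0.0
coil 0.85 [319.7, 198.6, 55.2, 55.0] [0.6259 0.1734 0.0281] [0.6596 0.1957 0.0307]
[0.6273 0.1727 0.0268] [ 0.0067 -0.0022  0.0281]
coil 0.75 [23.1, 157.6, 46.3, 57.1] [ 0.5069 -0.0419  0.0194] [ 0.5234 -0.0356  0.0276]
[ 0.5049 -0.0511  0.0253] [-0.0033 -0.0203  0.0253]
coil 0.62 [63.2, 235.9, 77.9, 54.4] [ 0.5773 -0.0476  0.0245] [ 0.6052 -0.0329  0.0277]
[ 0.5782 -0.0561  0.0254] [-0.0002 -0.0051  0.0253]
```

View pics/w4.png

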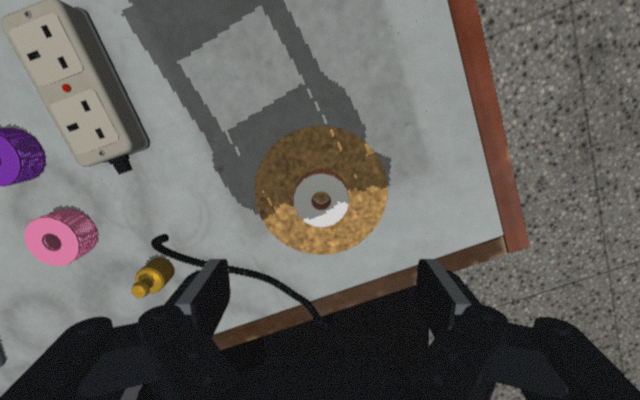

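The white bobbin lies flat at the mat's centre, at about (320,198). I go back over the bare pin.

Request:
jog_arm([
  [[8.54,-0.2,-1.5,0,0,0,0],[8.54,-0.39,-3,0,0,0,0],[8.54,-0.39,-3,0,0,0,0],[8.54,-0.39,-3,0,0,0,0],[8.54,-0.39,-3,0,0,0,0],[8.54,-0.39,-3,0,0,0,0],[8.54,-0.39,-3,0,0,0,0],[8.54,-0.39,-3,0,0,0,0],[8.54,-0.39,-3,0,0,0,0],[8.54,-0.39,-3,0,0,0,0],[8.54,-0.39,-3,0,0,0,0],[8.54,-0.39,-3,0,0,0,0],[8.54,-0.28,-2.5,0,0,0,0],[8.54,0,0,0,0,0,0],[8.54,0,0,0,0,0,0],[8.54,0,0,0,0,0,0]],
])

```text
time: 12.88
tool_pos: [0.5347, -0.1892, 0.1487]
tool_rot: [-0.001, 0.185, 0.983, 0.0]
contact_force: [0.2, 1.3, -0.1]
gripper_width: 1.002
grasp_force: 0.0
```

```bash
python3 w.py w5; python3 - <<'E'
from h import *
np.set_printoptions(precision=4,suppress=True)
f=grab_frame("wrist")
P=cloud(f,np.ones((400,640),bool)); d=np.hypot(P[:,0]-.536,P[:,1]+.19)
t=P[(d<.03)&(P[:,2]>.052)&(P[:,2]<.065)]; print("disc",len(t),(t.min(0)+t.max(0))/2,t.mean(0),t.max(0)-t.min(0))
E
```

```text
12.9333 [ 0.535  -0.1888  0.149 ] [-0.0009  0.1846  0.9828  0.0004] cam [ 0.4686 -0.1628  0.2721]
red [592  14   8   9  54] [595.4444  18.1481] [0.479  0.0303 0.0317] dz 0.029490008733700272 0.033997492108378186 along 0.131292731038443 0.13596392009325775 0.13353957054469393 side 0.18255267063769415 0.1880183219560232
  tip along 0.13353957054469393 z 0.0316597788891157
red [332 136  29  14 219] [350.7215 142.5114] [ 0.4975 -0.1508  0.024 ] dz 0.022025563505924765 0.02626204367224059 along 0.04460913575763291 0.054620279244020166 0.0496279467528766 side 0.008941978849005527 0.03050427732878886
  tip along 0.0492575983534125 z 0.022852276140089882
0.094 234 [ 0.536  -0.1901  0.0984] [ 0.5365 -0.1905  0.0975] [0.0094 0.0096 0.0068]
0.08 102 [ 0.5334 -0.1892  0.0862] [ 0.5345 -0.1903  0.086 ] [0.0055 0.0095 0.0119]
coil {'rect': [490.9, 193.1, 71.7, 59.0], 'p': 0.66}
coil {'rect': [226.7, 332.3, 23.3, 48.2], 'p': 0.58}
pin {'rect': [320.5, 236.1, 36.3, 75.8], 'p': 0.68}
mark_tip {'rect': [347.7, 141.7, 27.2, 16.0], 'p': 0.54}
disc 1000 [ 0.5368 -0.1904  0.0584] [ 0.5341 -0.1894  0.0583] [0.0299 0.0292 0.0128]
```

View pics/w5.png

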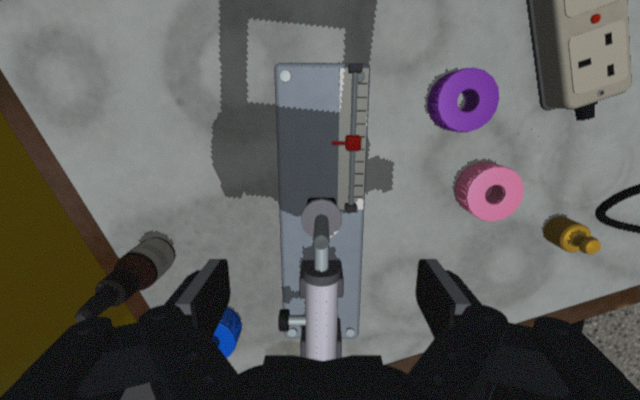

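The bare pin is at about (321,240) and the pointer is undisturbed at (350,142), which gives mark ≈ 0.0505. I go down and grip.

Request:
jog_arm([
  [[7,-0.2,-0.1,0.5,0,0,0],[6,0,0,1.5,0,0,0],[5,0,0,1.5,0,0,0],[5,0,0,1.5,0,0,0],[5,0,0,0.9,0,0,0],[4,0,0,0.5,0,0,0],[2.5,0,0,0,0,0,0],[0,0,0,0,0,0,0],[0,0,0,0,0,0,0],[0,0,0,0,0,0,0],[0,0,0,0,0,0,0],[0,0,0,0,0,0,0],[0,0,0,0,0,0,0]],
])

```text
time: 14.22
tool_pos: [0.5377, -0.1914, 0.0869]
tool_rot: [0.001, 0.185, 0.983, -0.0]
contact_force: [0.4, 0.5, 2.6]
gripper_width: 0.098
grasp_force: 58.8
```

Request:
jog_arm([
  [[0,0.3,0,0,0,0,0],[0,0.5,0,0,0,0,0],[0,0.6,0,0,0,0,0],[0,0.6,0,0,0,0,0],[0,0.6,0,0,0,0,0],[0,0.6,0,0,0,0,0],[0,0.6,0,0,0,0,0],[0,0.5,0,0,0,0,0],[0,0.4,0,0,0,0,0],[0,0.35,0,0,0,0,0],[0,0,0,0,0,0,0],[0,0,0,0,0,0,0],[0,0,0,0,0,0,0]],
])

```text
time: 15.3
tool_pos: [0.4914, -0.1731, 0.0869]
tool_rot: [0.002, 0.185, 0.983, -0.0]
contact_force: [7.0, -1.0, -2.2]
gripper_width: 0.099
grasp_force: 58.6
```

```bash
cat > m.py <<'E'
from h import *
np.set_printoptions(precision=4,suppress=True)
g=np.array([np.cos(np.radians(-21.6)),np.sin(np.radians(-21.6))]); gy=np.array([-g[1],g[0]])
s=state(); print(s["time"],s["tool_pos"],s["contact_force"],s["grasp_force"],s["gripper_width"])
print("tcp along",-(s["tool_pos"][:2]-np.array([.5377,-.1914]))@g)
f=grab_frame("wrist"); cv2.imwrite("pics/w6.png",f["color"])
P=cloud(f,np.ones((400,640),bool)); c=s["tool_pos"][:2]; k=(np.hypot(*(P[:,:2]-c).T)<.02)
for a,b in((.053,.064),(.094,.103)):
    t=P[k&(P[:,2]>a)&(P[:,2]<b)]; 
    if len(t): print(a,len(t),t.mean(0),"along mid",((-(t[:,:2]@g)).min()+(-(t[:,:2]@g)).max())/2,"range",np.ptp(t[:,:2]@g),"min/max",(-(t[:,:2]@g)).min(),(-(t[:,:2]@g)).max())
hsv=cv2.cvtColor(f["color"],cv2.COLOR_BGR2HSV); red=((hsv[...,0]<8)|(hsv[...,0]>172))&(hsv[...,1]>150)&(hsv[...,2]>60)
R=cloud(f,red); R=R[np.hypot(*(R[:,:2]-[.4975,-.1508]).T)<.04]
print("pointer",len(R),R.mean(0),"along",-(R[:,:2]@g).mean() , "tip",-(R[:,:2]@g)[(R[:,:2]@gy)<(R[:,:2]@gy).min()+.006].mean())
E
python3 m.py
```

```text
15.3 [ 0.4914 -0.1731  0.0869] [ 7.0013 -1.0112 -2.2135] 58.601736862328835 0.09935975876137165
tcp along 0.04983057262211062
0.053 1142 [ 0.4835 -0.1694  0.0582] along mid -0.5135964291789837 range 0.017973194592257435 min/max -0.5225830264751125 -0.504609831882855
0.094 1074 [ 0.4863 -0.1704  0.0983] along mid -0.5170557427245157 range 0.014865004347498156 min/max -0.5244882448982647 -0.5096232405507666
pointer 360 [ 0.4969 -0.1497  0.0236] along -0.5170740955550319 tip -0.5171947978815532
```

View pics/w6.png

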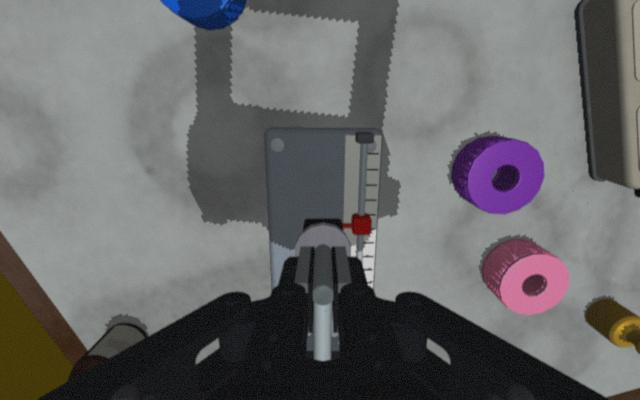

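The pin top is at about (322,295) and the pointer tip at (344,226), with no contact between fingers and pointer. I measure the remaining offset more tightly.

```bash
cat >> m.py <<'E'
lat=(P[:,:2]-c)@gy; al=-(P[:,:2]@g)
for lo,hi in((.0965,.0995),(.0995,.104),(.057,.0605)):
    q=k&(abs(lat)<.0045)&(P[:,2]>lo)&(P[:,2]<hi)
    if q.any(): print(lo,q.sum(),np.percentile(al[q],[2,50,98]),np.percentile(lat[q],[2,98]))
q=k&(P[:,2]>.057)&(P[:,2]<.0605); h,e=np.histogram(al[q],8); print(h,e)
# circle fit to disc front edge
xy=np.c_[al[q],lat[q]]; edge=[]
for l0 in np.arange(-.012,.0121,.002):
    z=xy[abs(xy[:,1]-l0)<.001]
    if len(z)>3: edge.append([z[:,0].max(),l0])
edge=np.array(edge)
from scipy.optimize import least_squares
print("disc centre",least_squares(lambda v:np.hypot(edge[:,0]-v[0],edge[:,1]-v[1])-.015,[-.519,0],loss="soft_l1",f_scale=.0005).x)
E
python3 m.py
```

```text
15.35 [ 0.4914 -0.1731  0.0869] [ 7.0549 -0.0052 -0.8448] 58.604811042314395 0.09007078184542518
tcp along 0.04981447624861365
0.053 1140 [ 0.4835 -0.1694  0.0582] along mid -0.5135120366931203 range 0.017809030765709943 min/max -0.5224165520759753 -0.5046075213102653
0.094 1064 [ 0.4864 -0.1705  0.0983] along mid -0.517302065859867 range 0.015191917336981997 min/max -0.5248980245283581 -0.5097061071913761
pointer 360 [ 0.4969 -0.1496  0.0234] along -0.5170624357194596 tip -0.517971001878893
0.0965 350 [-0.5236 -0.5181 -0.5107] [-0.0036  0.0043]
0.0995 136 [-0.5277 -0.5189 -0.5103] [-0.0043  0.0039]
0.057 378 [-0.5163 -0.5106 -0.5051] [-0.0044  0.0044]
[ 31  38  99 216 195 180 138  89] [-0.5224 -0.5202 -0.518  -0.5157 -0.5135 -0.5113 -0.5091 -0.5068 -0.5046]
disc centre [-0.5197  0.0005]
```

Request:
jog_arm([
  [[0,0.12,0,0,0,0,0],[0,0,0,0,0,0,0],[0,0,0,0,0,0,0],[0,0,0,0,0,0,0],[0,0,0,0,0,0,0],[0,0,0,0,0,0,0]],
])

```text
time: 15.9
tool_pos: [0.4903, -0.1727, 0.0869]
tool_rot: [0.002, 0.185, 0.983, -0.0]
contact_force: [7.3, -0.4, -1.4]
gripper_width: 0.098
grasp_force: 58.6
```

```bash
python3 m.py | egrep "tcp|pointer|disc|^1|0.0965"; python3 - <<'E'
from h import *
for n in("top",):
    f=grab_frame(n)
    for o in("coil","mat"):
        for r in regions_of(o,f)[:4]:
            P=cloud(f,r["pixels"]); print(o,round(r["p"],2),np.round((P.min(0)+P.max(0))/2,3),np.round(np.median(P[:,2]),3))
E
```

```text
15.9 [ 0.4903 -0.1727  0.0869] [ 7.3062 -0.4462 -1.4487] 58.63471646094695 0.09761513644541653
tcp along 0.05092529399789813
pointer 361 [ 0.4969 -0.1496  0.0235] along -0.5170454517242463 tip -0.5176678205261852
0.0965 329 [-0.5225 -0.5167 -0.5097] [-0.0038  0.0043]
disc centre [-0.5185  0.0006]
coil 0.8 [ 0.619 -0.335  0.013] 0.024
coil 0.79 [0.625 0.171 0.016] 0.027
coil 0.58 [ 0.499 -0.057  0.014] 0.024
mat 0.65 [0.627 0.17  0.013] 0.001
```

The pin is within about 1 mm of the pointer, the rod is held steady, and the bobbin is still on the mat, so I hand the job in.

```bash
python3 -c "
from plant import *
print(job_done())"
```

```text
the job is handed in; nothing more can be done
None
```

The job is handed in (no verdict was returned): the bobbin lies flat within about 3 mm of the cork mat's centre, and the gripper is holding the pin level with the red pointer to about 1 mm, rod out about 51 mm.

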